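Stop the spacer feeder and take the filled tin away level

ROBOT

A 6-joint arm with a two-finger parallel gripper is mounted at the origin on the work surface. World frame = base frame: x ahead of the robot, y to its left, z up, the work surface at z = 0. Lengths are in m, angles in rad, forces in N, time in s.
With the tool pointing down it reaches from about 0.325 to 0.775 m from the base axis. Payload 5.5 kg.
Tool frame: the origin (TCP) lies on the centre line of the jaws, within the pads' length; the fingertips stand 11 mm ahead of it and the grasp point (between the pads) lies 8 mm behind it; z points along the fingers, y is the line along which they close (so a half turn about z gives the same grasp; the last joint's range is limited). The gripper opens to 88 mm and grips with 3 to 60 N. Pads are 20 mm wide; open, the fingers measure 115 mm over their backs; the gripper's body (75 mm by 178 mm) begins 61 mm behind the grasp point.
Start: joints at [-1.365, 0.091, 1.231, -0, 1.82, -0.057], TCP at [0.156, -0.579, 0.234] pointing down, gripper open.
Joint ranges: [-2.87, 2.87], [-0.86, 2.18], [0.17, 2.46], [-1.51, 4.65], [0.06, 2.69], [-2.65, 2.65]. Speed limits (rad/s): [2.57, 2.57, 3.01, 3.14, 3.14, 3.14].

INTERFACE

Orientations are given as a unit quaternion [w, x, y, z].
In Python, from plant import arm gives the robot as it stands.
- The arm moves only by the tool apply_moves, never from a script. Its argument "moves" is a list of rows, each a list of 3 entries, a list of its own where there are three numbers: the shift along the world's x, y, z in mm, then the turn, a rotation vector about the world's x, y, z in rad, then the opening, from 0 (shut) to 1 (fully open). In form: [[[x, y, z], [wx, wy, wz], fingers], ...]. A call has 1 to 20 rows; each row shifts and turns the commanded pose from where the row before left it; what a row does not reach is not made up. A row lasts 1/12 s, in which the tool goes at most 41.7 mm and 7.16 degrees, less where a joint would pass 70% of its speed; a pose out of reach is approached as far as the arm can. A call is refused whole if a number of a shift passes 41.7 or a number of a turn 0.125, either way. A call with a gripper value outside its range is refused whole. The fingers move at their own pace and stop on an object; "force" is the grip in N (left out, the last holds). Time passes only in rows, so rows that do not move let the fingers close. It gives the time, the measured TCP pose, the force, the opening and the grip force at its end, in the units of the state.
- arm.sense(): the state, without advancing time (a new reading comes with each control period).
- arm.grab_frame(name): name is "side" or "top"; returns (picture, depth): 480x640x3 uint8, red, green, blue; 480x640 float32, m along the optical axis (not along the pixel's ray), 0 where there is no reading.
- arm.camera_info(name): a dict with "fx", "fy", "cx", "cy" (pixels), "rvec" (rotation vector, rad) and "tvec" (3), from world to camera coordinates, as OpenCV has them. Camera axes: x right, y down, z forward; pixel columns grow to the right and rows downward; lengths in m; the calibration is good to about 2 mm. A picture is of the moment at which its call begins. camera_info takes no time and is no camera call.
- arm.hand_in(): hands the job in; it is judged then, once.
The state is a dict: "time_s": time; "qpos": joint angles; "dq": joint speeds; "effort": joint torques, N m; "position": TCP position; "orientation": TCP orientation; "wrist_force": force on the tool from outside, world axes, zero at the start; "moment": the same for the moment, N m; "width": opening from 0.0 (shut) to 1.0 (fully open); "grasp_force": force on a finger pad.
Only numpy, scipy, OpenCV 4.12 (cv2) and the standard library are available. Lean on these libraries where they do the work, as an engineer would, in place of code of your own. Each camera call takes 0.05 s, during which the arm holds its last target. There are 200 camera calls.

TASK

Turn the feeder's dial back to the red zero mark so that no more parts come, leaving the tin where it stands while you do it; then draw the tin with its two white spacers out from under the chute lip without knocking the chute, and lift it. Finish while still holding the tin still and level at least 10 cm above the mat, both spacers in it, ready for a student to look into; keep it level on the way and leave the other things on the bench as they are.

Things in the scene. Friction and masses are not known exactly. Their poses are not given: they have to be found in the camera images.
- mat: Black rubber bench mat, 700 x 1160 mm, 3 mm thick, fixed; its top, on which everything stands, is at z = 0.003. Origin at the centre of its underside.
- feeder: Parts feeder, fixed: blue base, leaf springs, sloped steel chute 52 mm wide, hopper over its upper end. Origin on the mat under the base; -x points down the chute to the tin. Base x -100 to 170 mm, 100 mm wide; chute from the lip at x = -200 to 150 mm, rising 1 in 4, its walls at most 95 mm above the mat up to x = -100 mm; hopper 115 mm wide at x = 40 to 167 mm, 235 mm high.
- chute_lip (a point): Middle of the lower edge of the chute's lip, 43 mm above the mat; here the chute with its low side walls is up to 60 mm high above the mat. The lip reaches about 10 mm over the near end of the tin.
- controller: Grey control box of the feeder, fixed, 120 (x) x 170 (y) x 70 (z) mm, origin at the centre of its underside. On its top, 30 mm towards -y from the centre, is the dial on a black panel with ten white ticks and one wide red tick.
- feed_dial (a joint): Angle of the dial in rad: 0 with its pointer exactly on the red zero mark, growing as it is turned clockwise seen from above (each scale division is 0.471). It stays where it is left (friction about 0.04 N m), has stops at -0.6 and 4.9, and starts between 0.5 and 1.45.
- dial_grip (a point): Grip point of the dial, on its axis, 22 mm above the top of the box (95 mm above z = 0). The dial is a black bar grip 46 mm long, 14 mm wide, standing 6 to 31 mm above the box top on a silver disc of 48 mm diameter, 6 mm thick. x axis of this point: along the bar towards the pointer end (white line); z up.
- dial_zero (a point): The red zero mark on the box top, 38 mm from the dial's axis; seen in the controller's frame it lies 135 degrees counter-clockwise from +x about the axis.
- tin: Shallow open metal tin, gold-lacquered inside, 120 (x) x 60 (y) x 28 (z) mm, walls and floor 2.5 mm, about 0.11 kg, loose on the mat. Origin at the centre of its underside; x along its length, z up. Its +x end stands under the chute lip and its -x end points away from the chute; nothing stands within 25 mm of its long sides. Can be gripped across its 60 mm width.
- spacer_a: White nylon spacer standing in the tin, 22 mm diameter, 24 mm high, 12 g, loose. Origin at the centre of its underside.
- spacer_b: The other white nylon spacer in the tin, same size. Origin at the centre of its underside.
- probe: Bystander, loose: blue temperature probe housing 60 x 36 x 24 mm with a steel stem, 132 mm long in all. Origin under the housing's centre, stem towards -x.
- shield: Bystander, loose: smoky acrylic sensor shield, a bent plate 50 x 90 mm, 58 mm high. Origin under its foot's centre.
- caster: Bystander, loose: bronze ball caster, 42 mm diameter, 29 mm high, ball up. Origin at the centre of its underside.
- screwdriver: Bystander, loose: screwdriver about 170 mm long lying along its x. Origin under its middle.
- wrench: Bystander, loose: open wrench about 150 mm long lying along its x. Origin under its middle.
- jar: Bystander, loose: clear jar with yellow cap, 58 mm diameter, 65 mm high. Origin at the centre of its underside.
Things that resemble listed ones, but are neither listed nor needed, are in the scene too. Of the things that look like the tin, the smaller one is meant.

How it is judged:
By the outcome, as a careful person would: the job done as asked, in the order asked, and still so for the second after the job is handed in, while the arm keeps its last pose, push and grip.
It also fails if it takes over 48 s, if anything falls off the work surface, if the arm or the gripper's body presses on something with over 40 N, if the wrist force passes 120 N, or if a joint passes its speed limit or range.

## Working session

There is one attempt and no reset: what is moved stays moved. The work goes in short steps, Python scripts to look and compute and a tool call to move; the robot and the scene stay as the last step left them, time stands still between calls to the robot, and variables do not carry over. Pictures are saved under pics/ and viewed, at most 10 in all, crops included, and the job is handed in when it is done.

Besides the shell and the picture viewer there is one more tool, called after "Request:" as name(argument=value, ...), one argument or row to a line, values as JSON. apply_moves: Moves the arm, as the interface text tells. Its arguments: {"type":"object","properties":{"moves":{"type":"array"},"force":{"type":"number"}},"required":["moves"]}

```bash
mkdir -p pics
cat > h.py <<'E'
import numpy as np,cv2
from plant import arm
def grab(n):
    p,d=arm.grab_frame(n); np.savez('%s.npz'%n,p=p,d=d); return p,d
def load(n):
    z=np.load('%s.npz'%n); return z['p'],z['d']
def cam(n):
    c=arm.camera_info(n); K=np.array([[c['fx'],0,c['cx']],[0,c['fy'],c['cy']],[0,0,1]],float)
    return K,cv2.Rodrigues(np.array(c['rvec'],float))[0],np.array(c['tvec'],float).ravel()
def atz(n,u,v,z):
    K,R,t=cam(n); r=R.T@np.linalg.inv(K)@[u,v,1]; o=-R.T@t
    return o+r*(z-o[2])/r[2]
def xyz(n,u,v,d):
    K,R,t=cam(n); return R.T@(np.linalg.inv(K)@[u,v,1]*d[v,u]-t)
def proj(n,P):
    K,R,t=cam(n); return cv2.projectPoints(np.array(P,float).reshape(-1,3),cv2.Rodrigues(R)[0],t,K,None)[0].reshape(-1,2)
def save(name,p): cv2.imwrite('pics/'+name,cv2.cvtColor(p,cv2.COLOR_RGB2BGR))
E
python3 - <<'E'
from h import *
for n in('top','side'):
    p,d=grab(n); save(n+'0.png',p); K,R,t=cam(n); print(n,(-R.T@t).round(3),K[0,0])
print(arm.sense())
E
```

```text
top [0.287 0.11  1.447] 563.5138688263356
side [0.529 1.04  1.07 ] 556.913506536922
{'time_s': 0.1, 'qpos': array([-1.36468825e+00,  9.17426319e-02,  1.23174559e+00, -1.01841440e-05,
        1.81981194e+00, -5.67057726e-02]), 'dq': array([ 0.00022231, -0.00173531, -0.00289199, -0.00133278, -0.00045112,
        0.0007948 ]), 'effort': array([ 2.94901984e-03, -4.47857523e+01, -4.07571101e+01,  7.00123957e-02,
        2.83865305e-02, -1.21196972e-04]), 'position': array([ 0.15581978, -0.57915496,  0.23265568]), 'orientation': array([-8.51000750e-04,  9.91378330e-01,  1.31027778e-01, -6.86391310e-05]), 'wrist_force': array([ 0.20352134, -0.20766052,  0.44257127]), 'moment': array([ 0.00634375,  0.00378921, -0.02113195]), 'grasp_force': 0.0, 'width': 1.0028735386254515}
```

View pics/top0.png

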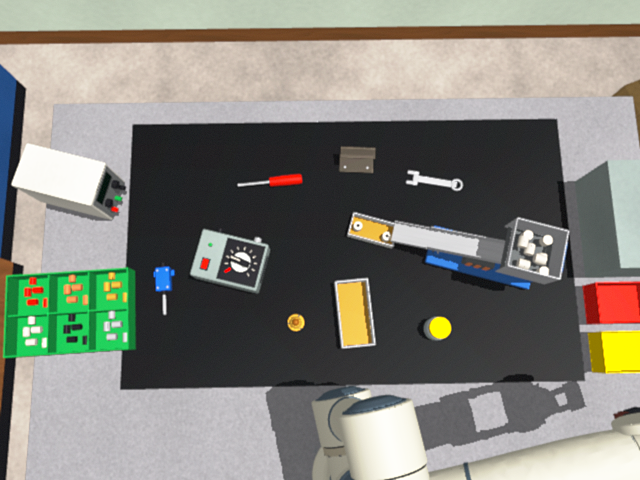

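View pics/side0.png

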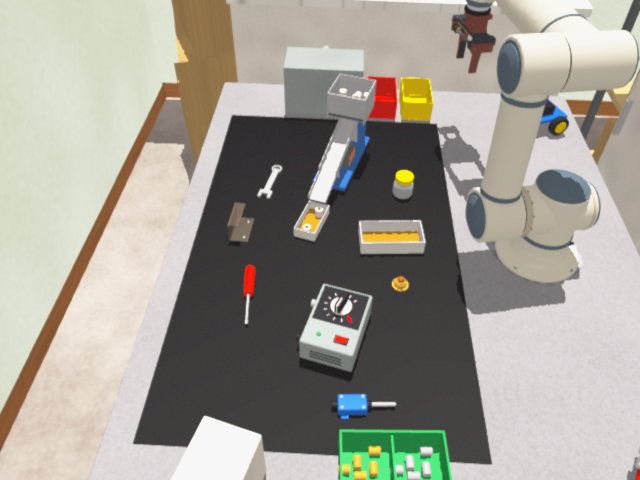

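The small gold tin with two white spacers is at top (371,230), under the chute lip. The larger, empty look-alike is at (355,313). The dial is at (240,262) on the grey box; the other dials are on the white instrument at (115,198). I choose the small tin and the grey box's dial, and check both in a close crop.

Run:
```python
from h import *
p,d=load('top'); q,e=load('side')
a=cv2.resize(p[200:260,335:415],(800,600),interpolation=cv2.INTER_CUBIC)
b=cv2.resize(p[225:300,185:285],(800,600),interpolation=cv2.INTER_CUBIC)
save('tin_c.png',a); save('dial_c.png',b)
```

```text
(no output)
```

View pics/tin_c.png

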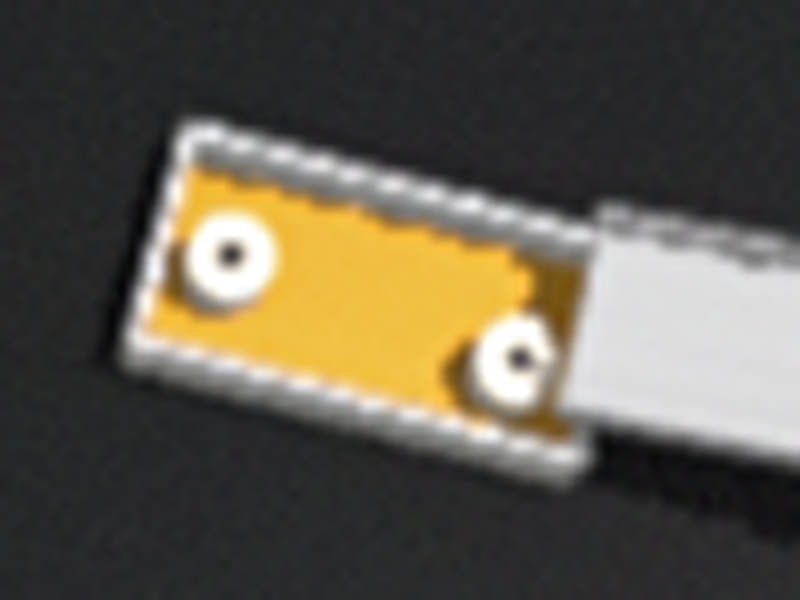

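View pics/dial_c.png

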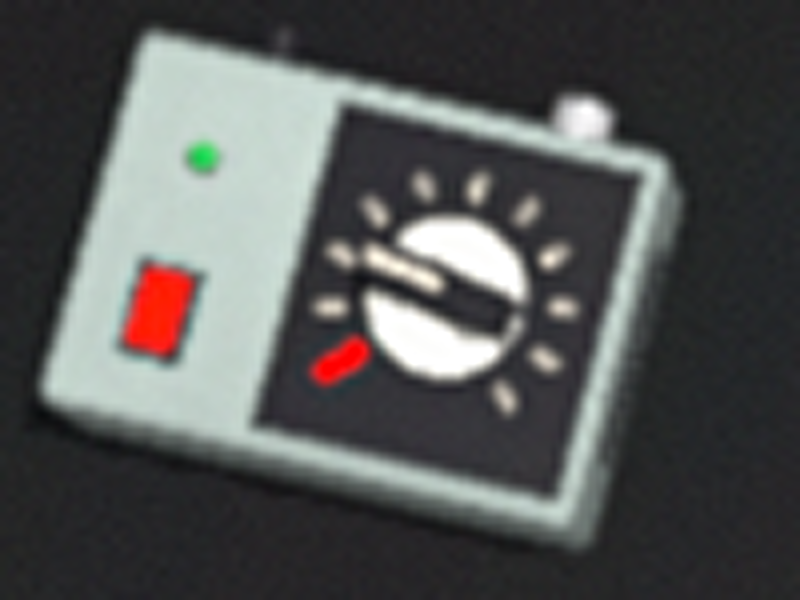

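The crops confirm both choices: the small tin, with spacers at crop (230,255) and (518,360) and its right end under the lip. The dial pointer's white line points left and slightly up, about two divisions clockwise of the red mark at crop (340,360).

Run:
```python
from h import *
def T(u,v,z): return atz('top',335+(u+.5)/10-.5,200+(v+.5)/10-.5,z)[:2]
def D(u,v,z): return atz('top',185+(u+.5)/8-.5,225+(v+.5)/8-.5,z)[:2]
deg=lambda v: np.degrees(np.arctan2(v[1],v[0]))
zt=.073
c=[D(148,32,zt),D(670,157,zt),D(578,522,zt),D(45,395,zt)]
c=np.array(c);print('box',c.round(4).tolist(),np.linalg.norm(np.roll(c,-1,0)-c,axis=1).round(4),'cen',c.mean(0).round(4))
yd=(c[0]-c[1]+c[3]-c[2]);yd/=np.linalg.norm(yd);xd=np.array([yd[1],-yd[0]]);print('yaw',deg(xd))
ax=c.mean(0)-.03*yd;print('axis from box',ax)
zm=ax+.038*(-xd+yd)/2**.5;print('zero pred',zm,'seen',D(342,360,zt))
# ticks circle
tk=np.array([D(*t,zt) for t in [(342,360),(330,307),(342,254),(375,211),(425,186),(478,189),(525,211),(555,256),(562,307),(545,359),(505,397)]])
A=np.c_[2*tk,np.ones(len(tk))];s=np.linalg.lstsq(A,(tk**2).sum(1),rcond=None)[0];print('tick centre',s[:2],'r',(s[2]+s[:2]@s[:2])**.5)
for t in tk: print(round(deg(t-s[:2]),1),end=' ')
print()
a,b=D(368,252,.104),D(440,288,.104);print('line',a,b,deg(a-b))
e=D(515,317,.104);print('bar end far',e,deg(a-e),'mid',(D(360,262,.104)+e)/2,'len',np.linalg.norm(a-e))
print('TIN')
z=.031
P=[T(188,125,z),T(130,345,z),T(590,455,z),T(595,235,z)]
for q in P: print(q.round(4))
print('yaw end',deg(P[0]-P[1])-90,'long',deg(P[1]-P[2]),deg(P[0]-P[3]),'w',np.linalg.norm(P[0]-P[1]))
print('lip',T(597,230,.053),T(560,410,.053),T(600,205,.063))
print('spacers',T(230,255,.0295),T(518,360,.0295))
# rim points by depth in top and side
for n in('top','side'):
    p,d=load(n);K,R,t=cam(n)
    v,u=np.mgrid[:480,:640];X=(np.stack([(u-K[0,2])/K[0,0],(v-K[1,2])/K[1,1],np.ones_like(u)],-1)*d[...,None]-t)@R
    m=(d>0)&(abs(X[...,0]-P[0][0])<.2)&(abs(X[...,1]-P[0][1]+.05)<.12)&(X[...,2]>.022)&(X[...,2]<.036)
    Q=X[m];print(n,m.sum())
    r=cv2.minAreaRect(Q[:,:2].astype(np.float32));print(r,Q[:,2].mean())
```

```text
box [[0.5977, 0.3694], [0.5555, 0.2068], [0.4423, 0.2351], [0.4841, 0.3986]] [0.168  0.1166 0.1687 0.1174] cen [0.5199 0.3025]
yaw -14.433460942573058
axis from box [0.51242288 0.27342841]
zero pred [0.49309841 0.3061479 ] seen [0.4934647  0.30771514]
tick centre [0.51184103 0.27587993] r 0.03598044040120251
120.0 92.9 65.5 38.4 10.8 -15.5 -41.5 -68.7 -94.7 -122.0 -149.2 
line [0.52163576 0.29581723] [0.51028185 0.27400949] 62.496852336649745
bar end far [0.50107873 0.251372  ] 65.17827668065006 mid [0.50984461 0.27478323] len 0.048969064378503714
TIN
[ 0.6451 -0.0105]
[0.5871 0.0062]
[ 0.5565 -0.1109]
[ 0.6143 -0.1148]
yaw end -106.05362845372767 long 75.35197733458111 73.52977717228858 w 0.060369819767728525
lip [ 0.61050911 -0.11183317] [ 0.56399988 -0.1004004 ] [ 0.61466027 -0.11129061]
spacers [ 0.61076644 -0.02041641] [ 0.58194347 -0.09368989]
top 330
((0.6240749359130859, -0.042563989758491516), (0.1473066359758377, 0.3659963607788086), 86.55303955078125) 0.029711827153983406
side 409
((0.6251870393753052, -0.0446060448884964), (0.16147078573703766, 0.3704996407032013), 86.17549133300781) 0.02808962230988318
```

Dial axis is at about (0.511, 0.275), with the bar at 64° and zero at about 120.3°. I'll move above the dial first.

Request:
apply_moves(
  moves=[
    [[12,28,0],[0,0,0.028],1],
    [[12,28,0],[0,0,0.028],1],
    [[12,28,0],[0,0,0.028],1],
    [[12,28,0],[0,0,0.028],1],
    [[12,28,0],[0,0,0.028],1],
    [[12,28,0],[0,0,0.028],1],
    [[12,28,0],[0,0,0.028],1],
    [[12,28,0],[0,0,0.028],1],
    [[12,28,0],[0,0,0.028],1],
    [[12,28,0],[0,0,0.028],1],
    [[12,28,0],[0,0,0.028],1],
    [[12,28,0],[0,0,0.028],1],
    [[12,28,0],[0,0,0.028],1],
    [[12,28,0],[0,0,0.028],1],
    [[12,28,0],[0,0,0.028],1],
    [[12,28,0],[0,0,0.028],1],
    [[12,28,0],[0,0,0.028],1],
    [[12,28,0],[0,0,0.028],1],
    [[12,28,0],[0,0,0.028],1],
    [[12,28,0],[0,0,0.028],1],
  ],
)

```text
time_s: 1.77
position: [0.396, -0.0179, 0.2334]
orientation: [0.0, 0.916, 0.401, -0.0]
wrist_force: [0.5, -0.7, -0.7]
width: 0.999
grasp_force: 0.0
```

Request:
apply_moves(
  moves=[
    [[12,28,-8],[0,0,0.028],0.5],
    [[12,28,-8],[0,0,0.028],0.5],
    [[12,28,-8],[0,0,0.028],0.5],
    [[12,28,-8],[0,0,0.028],0.5],
    [[12,28,-8],[0,0,0.028],0.5],
    [[12,28,-8],[0,0,0.028],0.5],
    [[12,28,-8],[0,0,0.028],0.5],
    [[11,28,-8],[0,0,0.028],0.5],
    [[10,28,-8],[0,0,0.028],0.5],
    [[0,28,-8],[0,0,0.028],0.5],
    [[0,0,0],[0,0,0],0.5],
    [[0,0,0],[0,0,0],0.5],
  ],
)

```text
time_s: 2.77
position: [0.5001, 0.2613, 0.152]
orientation: [-0.0, 0.851, 0.525, -0.002]
wrist_force: [0.3, -0.3, -0.3]
width: 0.501
grasp_force: 0.0
```

```bash
cat >> h.py <<'E'
def st():
    s=arm.sense(); w,x,y,z=s['orientation']
    from scipy.spatial.transform import Rotation as Ro
    M=Ro.from_quat([x,y,z,w]).as_matrix()
    print('t',round(s['time_s'],2),'pos',s['position'].round(4),'psi',np.degrees(np.arctan2(M[1,1],M[0,1])).round(2),'z',M[:,2].round(4),'F',s['wrist_force'].round(1),'w',round(s['width'],3),'g',round(s['grasp_force'],1),'q',s['qpos'].round(2))
E
python3 -c "
from h import *
st()"
```

```text
t 2.77 pos [0.5001 0.2613 0.152 ] psi -26.7 z [-0.0029 -0.0015 -1.    ] F [ 0.3 -0.3 -0.3] w 0.501 g 0.0 q [ 0.42 -0.    1.47 -0.    1.68  0.89]
```

Request:
apply_moves(
  moves=[
    [[6,7,0],[0,0,0.012],0.5],
    [[5,7,-9],[0,0,0],0.5],
    [[0,0,-15],[0,0,0],0.5],
    [[0,0,-15],[0,0,0],0.5],
    [[0,0,-10],[0,0,0],0.5],
    [[0,0,-6],[0,0,0],0.5],
    [[0,0,-3],[0,0,0],0.5],
    [[0,0,0],[0,0,0],0.5],
    [[0,0,0],[0,0,0],0.5],
  ],
)

```text
time_s: 3.52
position: [0.5122, 0.2746, 0.0963]
orientation: [0.0, 0.849, 0.529, 0.001]
wrist_force: [-0.1, -0.7, -0.5]
width: 0.501
grasp_force: 0.0
```

Request:
apply_moves(
  moves=[
    [[0,0,0],[0,0,0],0.3],
    [[0,0,0],[0,0,0],0.2],
    [[0,0,0],[0,0,0],0.1],
    [[0,0,0],[0,0,0],0.1],
    [[0,0,0],[0,0,0],0.1],
    [[0,0,0],[0,0,0],0.1],
    [[0,0,0],[0,0,0],0.1],
    [[0,0,0],[0,0,0],0.1],
  ],
  force=20,
)

```text
time_s: 4.18
position: [0.513, 0.274, 0.096]
orientation: [0.001, 0.849, 0.529, 0.001]
wrist_force: [5.1, -1.9, -0.3]
width: 0.156
grasp_force: 20.0
```

```bash
python3 -c "
from h import *
st()"
```

```text
t 4.18 pos [0.513 0.274 0.096] psi -26.17 z [ 2.5e-03 -6.0e-04 -1.0e+00] F [ 5.1 -1.9 -0.3] w 0.156 g 20.0 q [ 0.43  0.06  1.51 -0.    1.57  0.89]
```

Request:
apply_moves(
  moves=[
    [[0,0,0],[0,0,0.05],0.1],
    [[0,0,0],[0,0,0.07],0.1],
    [[0,0,0],[0,0,0.07],0.1],
    [[0,0,0],[0,0,0.07],0.1],
    [[0,0,0],[0,0,0.07],0.1],
    [[0,0,0],[0,0,0.07],0.1],
    [[0,0,0],[0,0,0.07],0.1],
    [[0,0,0],[0,0,0.07],0.1],
    [[0,0,0],[0,0,0.07],0.1],
    [[0,0,0],[0,0,0.07],0.1],
    [[0,0,0],[0,0,0.07],0.1],
    [[0,0,0],[0,0,0.07],0.1],
    [[0,0,0],[0,0,0.07],0.1],
    [[0,0,0],[0,0,0.06],0.1],
    [[0,0,0],[0,0,0.04],0.1],
    [[0,0,0],[0,0,0],0.1],
    [[0,0,0],[0,0,0],0.1],
    [[0,0,0],[0,0,0],0.1],
  ],
)

```text
time_s: 5.68
position: [0.5129, 0.274, 0.096]
orientation: [0.001, 0.496, 0.868, 0.0]
wrist_force: [3.9, -2.7, -0.3]
width: 0.156
grasp_force: 20.0
```

```bash
python3 -c "
from h import *
st()"
```

```text
t 5.68 pos [0.5129 0.274  0.096 ] psi 30.52 z [ 2.3e-03 -7.0e-04 -1.0e+00] F [ 3.9 -2.7 -0.3] w 0.156 g 20.0 q [ 0.43  0.06  1.51 -0.    1.57 -0.1 ]
```

Request:
apply_moves(
  moves=[
    [[0,0,0],[0,0,0],0.3],
    [[0,0,0],[0,0,0],0.5],
    [[0,0,0],[0,0,0],0.5],
    [[0,0,0],[0,0,0],0.5],
    [[0,0,10],[0,0,0],0.5],
    [[0,0,25],[0,0,0],0.5],
    [[0,0,30],[0,0,0],0.5],
    [[0,0,25],[0,0,0],0.5],
    [[8,-28,0],[0,0,-0.07],0.9],
    [[8,-28,0],[0,0,-0.07],0.9],
    [[8,-28,0],[0,0,-0.07],0.9],
    [[8,-28,0],[0,0,-0.07],0.9],
    [[8,-28,0],[0,0,-0.07],0.9],
    [[8,-28,0],[0,0,-0.07],0.9],
    [[8,-28,0],[0,0,-0.07],0.9],
    [[8,-28,0],[0,0,-0.07],0.9],
    [[0,0,0],[0,0,0],0.9],
    [[0,0,0],[0,0,0],0.9],
  ],
)

```text
time_s: 7.18
position: [0.576, 0.0495, 0.1862]
orientation: [-0.0, 0.717, 0.697, 0.0]
wrist_force: [0.3, 1.4, -0.5]
width: 0.906
grasp_force: 0.0
```

Run:
```python
from h import *
p,d=grab('top'); q,e=grab('side'); st()
b=cv2.resize(p[225:300,185:285],(800,600),interpolation=cv2.INTER_CUBIC); save('dial2.png',b)
save('tin2.png',cv2.resize(q[150:270,250:410],(800,600),interpolation=cv2.INTER_CUBIC))
```

```text
t 7.28 pos [0.5757 0.0513 0.1861] psi -1.42 z [ 2.e-04  7.e-04 -1.e+00] F [ 0.3 -0.4 -0.1] w 0.904 g 0.0 q [0.03 0.03 1.38 0.   1.73 0.05]
```

View pics/dial2.png

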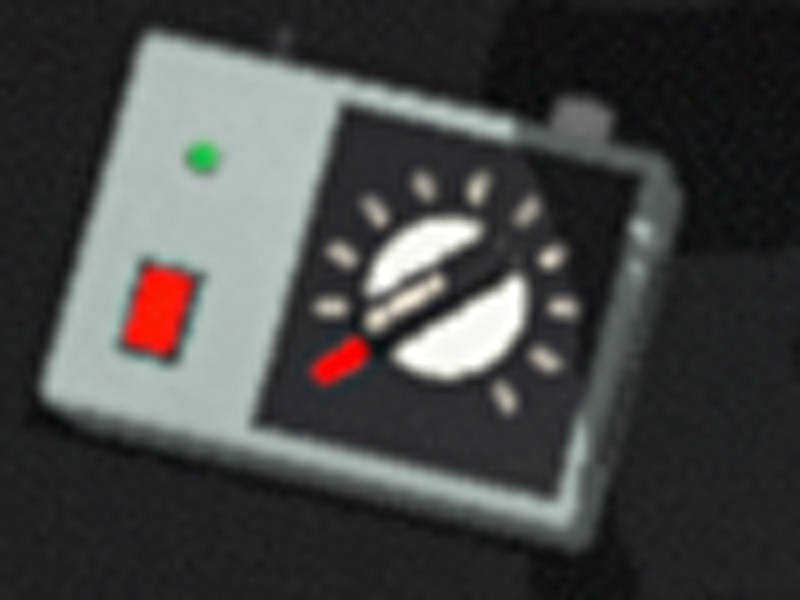

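The pointer line (crop 372,320 to 440,285) now lines up with the red mark. Next I check the tin pose by overlaying a model on both views.

Run:
```python
from h import *
c=np.array([.600,-.060]);a=np.radians(-105.2);x=np.array([np.cos(a),np.sin(a)]);y=np.array([-x[1],x[0]])
P=[[*(c+s*.06*x+t*.03*y),.031] for s,t in((1,1),(1,-1),(-1,-1),(-1,1))]
a_=np.radians(-105.2)
z=np.load('top.npz');import os
o=cv2.cvtColor(cv2.imread('pics/top0.png'),cv2.COLOR_BGR2RGB)
q,_=load('side')
out=[]
for n,im,(u0,v0) in(('top',o,(335,195)),('side',q,(275,180))):
    k=8; cr=cv2.resize(im[v0:v0+65,u0:u0+50 if n=='side' else u0+50],None,fx=k,fy=k,interpolation=cv2.INTER_CUBIC)
    if n=='top': cr=cv2.resize(im[v0:v0+65,u0+5:u0+70],None,fx=k,fy=k,interpolation=cv2.INTER_CUBIC)[:, :400*65//50]; u0+=5
    pp=((proj(n,P)-[u0,v0]+.5)*k-.5)
    cv2.polylines(cr,[pp.round().astype(int).reshape(-1,1,2)],True,(0,255,0),1); out.append(cr[:,:400] if n=='side' else cv2.resize(cr,(400,400)))
H=max(i.shape[0] for i in out)
save('ov.png',np.hstack([np.pad(i,((0,H-i.shape[0]),(0,0),(0,0))) for i in out]))
```

```text
(no output)
```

View pics/ov.png

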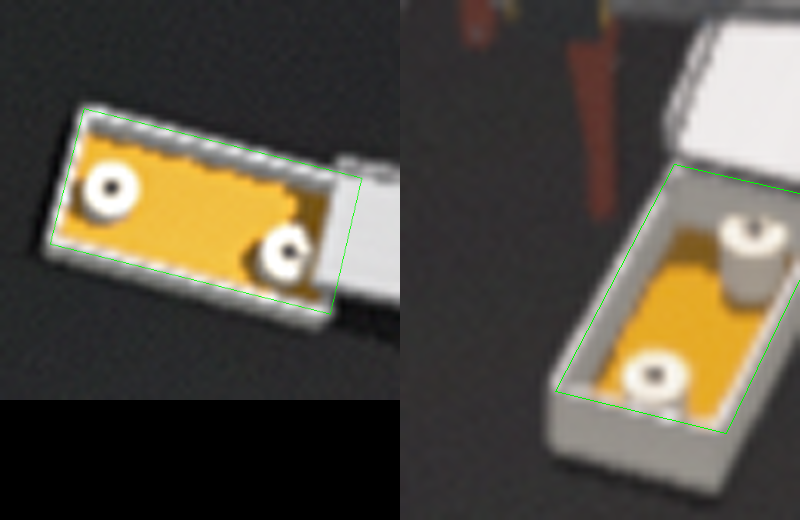

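Request:
apply_moves(
  moves=[
    [[7,-25,0],[0,0,-0.06],0.92],
    [[7,-25,0],[0,0,-0.06],0.92],
    [[7,-25,0],[0,0,-0.06],0.92],
    [[6,-24,0],[0,0,-0.06],0.92],
    [[0,0,-20],[0,0,0],0.92],
    [[0,0,-30],[0,0,0],0.92],
    [[0,0,-30],[0,0,0],0.92],
    [[0,0,-20],[0,0,0],0.92],
    [[0,0,0],[0,0,0],0.92],
    [[0,0,0],[0,0,0],0.92],
    [[0,0,0],[0,0,0],0.92],
  ],
)

```text
time_s: 8.2
position: [0.6037, -0.0475, 0.0877]
orientation: [0.001, 0.794, 0.608, 0.001]
wrist_force: [-0.1, -0.1, -0.0]
width: 0.918
grasp_force: 0.0
```

```bash
python3 -c "
from h import *
st()"
```

```text
t 8.2 pos [ 0.6037 -0.0475  0.0877] psi -15.15 z [ 2.5e-03 -2.0e-04 -1.0e+00] F [-0.1 -0.1 -0. ] w 0.918 g 0.0 q [-0.13  0.12  1.45  0.    1.56  0.13]
```

Request:
apply_moves(
  moves=[
    [[0,0,-15],[0,0,0],0.92],
    [[0,0,-20],[0,0,0],0.92],
    [[0,0,-16],[0,0,0],0.92],
    [[0,0,-10],[0,0,0],0.92],
    [[0,0,-5],[0,0,0],0.92],
    [[0,0,-3],[0,0,0],0.92],
    [[0,0,0],[0,0,0],0.92],
    [[0,0,0],[0,0,0],0.92],
    [[0,0,0],[0,0,0],0.8],
    [[0,0,0],[0,0,0],0.76],
    [[0,0,0],[0,0,0],0.74],
    [[0,0,0],[0,0,0],0.72],
    [[0,0,0],[0,0,0],0.7],
    [[0,0,0],[0,0,0],0.68],
    [[0,0,0],[0,0,0],0.66],
    [[0,0,0],[0,0,0],0.6],
    [[0,0,0],[0,0,0],0.6],
    [[0,0,0],[0,0,0],0.6],
    [[0,0,0],[0,0,0],0.6],
  ],
  force=25,
)

```text
time_s: 9.78
position: [0.6032, -0.0485, 0.0169]
orientation: [0.0, 0.795, 0.607, 0.0]
wrist_force: [2.1, -0.1, 1.8]
width: 0.682
grasp_force: 24.9
```

```bash
python3 -c "
from h import *
st()"
```

```text
t 9.78 pos [ 0.6032 -0.0485  0.0169] psi -15.24 z [ 8.e-04 -1.e-04 -1.e+00] F [ 2.1 -0.1  1.8] w 0.682 g 24.9 q [-0.14  0.17  1.53 -0.    1.44  0.13]
```

Request:
apply_moves(
  moves=[
    [[0,0,1],[0,0,0],0.6],
    [[0,0,1],[0,0,0],0.6],
    [[0,0,1],[0,0,0],0.6],
    [[0,0,0],[0,0,0],0.6],
    [[0.3,1,0],[0,0,0],0.6],
    [[0.5,2,0],[0,0,0],0.6],
    [[0.8,3,0],[0,0,0],0.6],
    [[1,4,0],[0,0,0],0.6],
    [[1.3,5,0],[0,0,0],0.6],
    [[1.6,6,0],[0,0,0],0.6],
    [[1.6,6,0],[0,0,0],0.6],
    [[1.6,6,0],[0,0,0],0.6],
    [[1.6,6,0],[0,0,0],0.6],
    [[1.6,6,0],[0,0,0],0.6],
    [[1.6,6,0],[0,0,0],0.6],
    [[1.3,5,0],[0,0,0],0.6],
    [[1,4,0],[0,0,0],0.6],
    [[0.5,2,0],[0,0,0],0.6],
    [[0.3,1,0],[0,0,0],0.6],
    [[0,0,0],[0,0,0],0.6],
  ],
)

```text
time_s: 11.45
position: [0.6195, 0.0147, 0.0196]
orientation: [-0.0, 0.795, 0.607, -0.0]
wrist_force: [-0.9, -0.0, -1.5]
width: 0.683
grasp_force: 24.9
```

Request:
apply_moves(
  moves=[
    [[0,0,2],[0,0,0],0.6],
    [[0,0,4],[0,0,0],0.6],
    [[0,0,6],[0,0,0],0.6],
    [[0,0,9],[0,0,0],0.6],
    [[0,0,12],[0,0,0],0.6],
    [[0,0,12],[0,0,0],0.6],
    [[0,0,12],[0,0,0],0.6],
    [[0,0,12],[0,0,0],0.6],
    [[0,0,12],[0,0,0],0.6],
    [[0,0,12],[0,0,0],0.6],
    [[0,0,12],[0,0,0],0.6],
    [[0,0,12],[0,0,0],0.6],
    [[0,0,12],[0,0,0],0.6],
    [[0,0,9],[0,0,0],0.6],
    [[0,0,6],[0,0,0],0.6],
    [[0,0,4],[0,0,0],0.6],
    [[0,0,2],[0,0,0],0.6],
    [[0,0,0],[0,0,0],0.6],
    [[0,0,0],[0,0,0],0.6],
    [[0,0,0],[0,0,0],0.6],
  ],
)

```text
time_s: 13.12
position: [0.6192, 0.0146, 0.1688]
orientation: [-0.0, 0.795, 0.607, -0.001]
wrist_force: [0.3, -0.8, -1.3]
width: 0.682
grasp_force: 24.9
```

Run:
```python
from h import *
p,d=grab('top'); q,e=grab('side'); st()
save('fin.png',np.hstack([cv2.resize(p[100:340,150:450],(400,320)),cv2.resize(q[100:340,200:500],(400,320))]))
save('fin2.png',cv2.resize(q[110:230,250:410],(800,600),interpolation=cv2.INTER_CUBIC))
```

```text
t 13.22 pos [0.6192 0.0146 0.1689] psi -15.24 z [-0.0012  0.     -1.    ] F [ 0.3  1.3 -3.3] w 0.684 g 24.9 q [-0.03  0.14  1.29  0.    1.71  0.23]
```

View pics/fin.png

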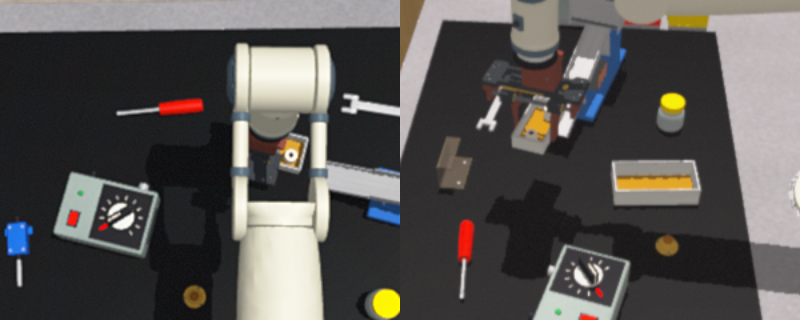

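View pics/fin2.png

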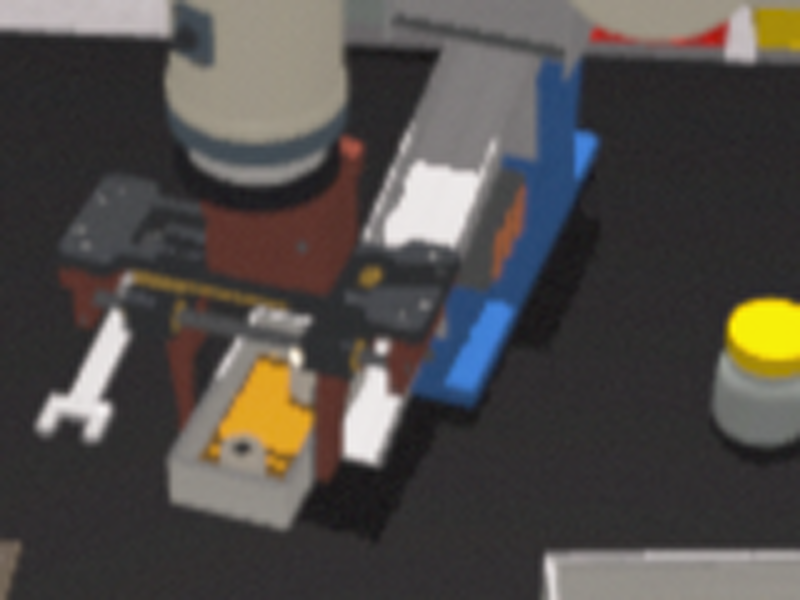

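The tin hangs level about 15 cm up, with both spacers in it (crop 240,450 and 300,375). The chute and bystanders are undisturbed, and the dial is on red.

```bash
python3 -c "
from plant import arm
print(arm.hand_in())"
```

```text
the job is handed in; nothing more can be done
None
```

I turned the dial to the red zero mark, drew the tin out clear of the chute, and handed the job in with the arm holding it still and level about 15 cm above the mat, both spacers inside; no verdict came back.

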